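Key the blower sheave onto its shaft

TASK

The belt pulley of the furnace blower has been slipped over the end of the upright shaft, where it still sits high on top of the key. With a fingertip push it round by its spokes until the keyway in its hub meets the key, then press it down until it is fully home against the collar; the hub slides stiffly, so it needs a firm press, but only by hand force. Do not lift the pulley, leave the other things on the bench and blower where they are, and finish clear of everything.

Things in the scene. Friction and masses are not known exactly. Their poses are not given: they have to be found in the camera images.
- blower: Galvanised scroll blower lying on its side on two timber battens, fixed. Its flat top is 160 mm above the bench and reaches 120 to 180 mm from the shaft; an outlet duct runs off along its own +y (own x 55 to 175 mm) to y = 205 mm. A bearing bracket around the shaft rises to 174 mm. Origin: on the bench plane under the shaft's axis.
- shaft: Upright steel shaft, 19 mm across, fixed (the blower wheel is wedged and cannot turn). Origin on the axis at the top face of the 31 mm collar on which the pulley seats, 182 mm above the bench; z up; the key points along its own x. The shaft ends 52 mm above the origin; a 6 mm wide dark keyseat slot, seen at its end, shows on which side the key is.
- key_top (a point): Top of the key, 11.5 mm from the shaft's axis and 16 mm above the collar. The key is 6 mm wide, stands 4 mm proud of the shaft, and reaches from the collar to here; the edges of its top are rounded by 1.5 mm.
- sheave: Cast-aluminium V-belt pulley, level, 180 mm across, about 0.5 kg, on the shaft. Origin on the axis at the hub's underside; z up; the keyway points along its own x. The rim spans radii 74 to 90 mm, z = 2 to 26 mm. The spaces between hub, rim and the three spokes are open for a fingertip; nothing lies within 14 mm below the rim.
- hub_top (a point): Centre of the hub's upper face, on the axis, 32 mm above the pulley's origin. The hub is 48 mm across with a 20 mm bore; the shaft's end stands 4 mm above this face at the start and 20 mm when the pulley is home. A small set-screw boss, 11 mm thick, sticks out of the hub just over the keyway, to 31 mm from the axis, z = 20 to 31 mm in the pulley's frame.
- spoke_mid (a point): Middle of the top of the spoke opposite the keyway, 49 mm from the axis, 20 mm above the pulley's origin. The three spokes, 13 mm wide and 12 mm thick, run from hub to rim at 60, 180 (this one) and 300 degrees anticlockwise from the keyway, seen from above.
- keyway (a point): Mouth of the keyway at the hub's underside, 11.5 mm from the axis. The keyway is 8.4 mm wide, so it passes the 6 mm key when within about 0.1 rad; a little farther off the rounded key may still guide it in.
- sheave_turn (a joint): Turn of the pulley on the shaft, rad, growing anticlockwise seen from above; 0 (or any whole turn) when the keyway is over the key. It turns freely without stops against a friction of 0.08 N m (about 1.6 N at a spoke's middle) and stays where it is left. Once it is down over the key it cannot turn.
- sheave_press (a joint): How far the pulley has been pressed down the shaft from its start, m: 0 on top of the key, 0.016 fully home. It slides with 14 N of friction, so besides its own weight it takes a press of about 10 N anywhere on hub or spokes; it does not drop by itself when aligned and does not spring back.
- oil_bottle: Black oil bottle, 52 mm across, 150 mm tall, standing on the bench; origin at the centre of its foot. Leave alone.
- wrench: Steel wrench 170 mm long lying on the bench; origin at its underside. Leave alone.
- grease_tin: Round grey tin, 60 mm across, 34 mm high, standing on the blower's outlet duct; origin at the centre of its underside. Leave alone.
- screw_tray: Open steel tray, 120 x 80 x 30 mm, on the bench; origin at the centre of its underside. Leave alone.

How it is judged:
At the end, for the whole second after the job is handed in: The pulley is keyed and home: pressed down at least 14.5 mm of its 16 mm with the keyway within 3 mm of the key, at rest; oil bottle, wrench, tin and tray within 20 mm of where they were (value of joint sheave_press above 0.0145 m and horizontal distance between keyway and key_top below 0.003 m and velocity of joint sheave_press between -0.005 and 0.005 m/s and distance of each of oil_bottle, wrench, grease_tin, screw_tray from where it was at the start of the episode below 0.02 m); the robot touches nothing.
It fails at once if the pulley was lifted more than 3 mm above where it sat (value of joint sheave_press below -0.003 m).
It fails at once if the pulley was forced: more than 60 N of finger force on it (contact force between sheave and the fingers above 60 N).
It fails at once if a bystander was lifted or knocked away (moved over 30 mm) (distance of any of oil_bottle, wrench, grease_tin, screw_tray from where it was at the start of the episode above 0.03 m).
It also fails if it takes over 51 s, if anything falls off the work surface, if the arm or the gripper's body presses on something with over 40 N, if the wrist force passes 120 N, or if a joint passes its speed limit or range.

ROBOT

A 6-joint arm with a two-finger parallel gripper is mounted at the origin on the work surface. World frame = base frame: x ahead of the robot, y to its left, z up, the work surface at z = 0. Lengths are in m, angles in rad, forces in N, time in s.
With the tool pointing down it reaches from about 0.275 to 0.85 m from the base axis. Payload 5.2 kg.
Tool frame: the origin (TCP) lies at the very end of the fingers, on their centre line; the grasp point (between the pads) lies robot.grasp_offset behind it (robot.grasp_offset is the distance from the TCP to the grasp point, in m); z points along the fingers, y is the line along which they close (so a half turn about z gives the same grasp; the last joint's range is limited). The gripper opens to 85 mm and grips with 20 to 120 N. Pads are 22 mm wide; open, the fingers measure 114 mm over their backs; the gripper's body (76 mm by 85 mm) begins 54 mm behind the grasp point. The pads swing forward as they close: fully open they stand 13 mm farther back than shut.
Start: joints at [0.943, 0.259, 1.535, -0, 1.348, -0.203], TCP at [0.227, 0.501, 0.231] pointing down, gripper open.
Joint ranges: [-3.14, 3.14], [-0.91, 2.08], [0.19, 2.58], [-1.22, 4.36], [0.22, 2.71], [-3.12, 3.12]. Speed limits (rad/s): [2.57, 2.57, 3.14, 3.14, 3.14, 3.14].

INTERFACE

Orientations are given as a unit quaternion [w, x, y, z].
In Python, from station import robot, imaging, order gives the robot as it stands. The module is installed in compiled form; this text tells all that it offers.
- The arm moves only by the shell command python3 -m handwheel 'ROWS' [OPENING]. ROWS is a JSON object of lists of equal length, an entry for each row: "translation": the shift along the tool's x, y, z in cm, a list of three; "roll": the turn about the tool's z in degrees. A call has 1 to 8 rows; each row is the pose to reach, as a shift and turn from the pose commanded when the call began, along the tool's axes at that moment; what a row does not reach only later rows make up. A row lasts 1/10 s, in which the tool goes at most 50 mm and 8.59 degrees, less where a joint would pass 70% of its speed; a pose out of reach is approached as far as the arm can. A call with a gripper value outside its range is refused whole. OPENING is the opening, from -1 (shut) to 1 (fully open), so that 0 is half open, set as the call begins (- or left out, the last holds). The fingers move at their own pace and stop on an object; the grip force is fixed at half the most. Time passes only in rows, so rows that repeat a pose let the fingers close. It gives the time, the measured TCP pose, the force, the opening and the grip force at its end, in the units of the state.
- robot.get_obs(): the state, without advancing time (a new reading comes with each control period).
- imaging.snapshot(name): name is "side" or "top"; returns a dict with "pixels" (480x640x3 uint8, red, green, blue), "fx", "fy", "cx", "cy" (pixels), "R" (3x3) and "t" (3): a world point X has camera coordinates R X + t. Camera axes: x right, y down, z forward; pixel columns grow to the right and rows downward; lengths in m; the calibration is good to about 2 mm. A picture is of the moment at which its call begins. There is no depth.
- order.hand_in(): hands the job in; it is judged then, once.
Trained networks look in the newest picture that a camera, given by its name, has taken for a name from the list of things; names that differ only in an ending like _2 or _b are one class to them, and where a whole thing is asked for, a point or a joint stands for the part that bears it (a point fixed in the world has none). Each returns a list of dicts, best first, with "score" (0 to 1); they miss things now and then, are a little off and sometimes report something else, mostly with a low value. They report only what shows in the picture. A call takes as long as a camera call.
- imaging.regions_of(camera, target): "pixels" (480x640 bool, what is visible of it) and "box" ([left, top, right, bottom] in pixels, round what is visible of it).
- imaging.pinpoint(camera, target): "position" ([column, row] in pixels: a listed point, or the origin of a listed thing).
The state is a dict: "clock": time; "joint_positions": joint angles; "joint_velocities": joint speeds; "joint_efforts": joint torques, N m; "ee_pos": TCP position; "tcp_rot": TCP orientation; "contact_force": force on the tool from outside, world axes, zero at the start; "wrist_torque": the same for the moment, N m; "width": finger opening in m; "finger_force": force on a finger pad.
Only numpy, scipy, OpenCV 4.12 (cv2) and the standard library are available. Lean on these libraries where they do the work, as an engineer would, in place of code of your own. Each camera call takes 0.05 s, during which the arm holds its last target. There are 200 camera calls.

## Working session

There is one attempt and no reset: what is moved stays moved. The work goes in short steps, Python scripts to look and compute and a shell command to move; the robot and the scene stay as the last step left them, time stands still between calls to the robot, and variables do not carry over. Pictures are saved under pics/ and viewed, at most 10 in all, crops included, and the job is handed in when it is done.

```bash
mkdir -p pics; cat > h.py <<'E'
import numpy as np, cv2
from station import robot, imaging, order
def ray(s,p):
    d=np.array([(p[0]-s['cx'])/s['fx'],(p[1]-s['cy'])/s['fy'],1.])
    R=np.array(s['R']);t=np.array(s['t'])
    return -R.T@t, R.T@d
def atz(s,p,z):
    o,d=ray(s,p); return o+d*(z-o[2])/d[2]
def tri(a,pa,b,pb):
    o1,d1=ray(a,pa);o2,d2=ray(b,pb)
    A=np.c_[d1,-d2];k=np.linalg.lstsq(A,o2-o1,rcond=None)[0]
    x,y=o1+d1*k[0],o2+d2*k[1]; return (x+y)/2,np.linalg.norm(x-y)
def proj(s,X):
    c=np.array(s['R'])@np.array(X)+np.array(s['t']); return np.array([c[0]/c[2]*s['fx']+s['cx'],c[1]/c[2]*s['fy']+s['cy']])
E
python3 - <<'E'
from h import *
np.set_printoptions(precision=4,suppress=True)
S={}
for c in('top','side'):
    S[c]=imaging.snapshot(c); cv2.imwrite(f'pics/{c}0.png',S[c]['pixels'][:,:,::-1])
    print(c,'cam at',ray(S[c],(0,0))[0],S[c]['fx'])
Z=dict(shaft=.182,key_top=.198,sheave=.198,hub_top=.230,spoke_mid=.218,keyway=.198,grease_tin=.16,oil_bottle=0,wrench=0,screw_tray=0,blower=0)
for n,z in Z.items():
    P={}
    for c in S:
        r=imaging.pinpoint(c,n)
        if r:
            P[c]=r[0]['position']; print(n,c,round(r[0]['score'],2),np.round(P[c],1),atz(S[c],P[c],z))
    if len(P)==2: print('  tri',*tri(S['top'],P['top'],S['side'],P['side']))
print(robot.get_obs())
E
```

```text
top cam at [0.3317 0.0334 1.2748] 618.2246633084212
side cam at [ 0.432  -0.8257  0.9588] 527.3166605800641
shaft top 0.64 [322.1 251.5] [0.5094 0.041  0.182 ]
shaft side 0.76 [307.7 216.2] [0.5047 0.0604 0.182 ]
  tri [0.5048 0.0407 0.1996] 0.0034690780711755004
key_top top 0.8 [320.8 254.5] [0.5015 0.0432 0.198 ]
key_top side 0.97 [307.7 214.5] [0.5037 0.0478 0.198 ]
  tri [0.5022 0.0433 0.2017] 0.002437289931026795
sheave top 0.55 [315.7 250.2] [0.5094 0.0521 0.198 ]
sheave side 0.8 [310.1 215.4] [0.5087 0.0443 0.198 ]
  tri [0.5099 0.0522 0.1912] 0.00107561861426977
hub_top top 0.59 [316.5 249.4] [0.5054 0.0502 0.23  ]
hub_top side 0.96 [310.2 204.4] [0.509  0.0435 0.23  ]
  tri [0.5081 0.0503 0.224 ] 0.003163301180220688
spoke_mid top 0.68 [335.2 270.7] [0.4697 0.0187 0.218 ]
spoke_mid side 0.63 [290.6 217.6] [0.4648 0.0183 0.218 ]
  tri [0.4672 0.0185 0.2183] 0.004879649361101749
keyway top 0.82 [313.2 247.2] [0.5148 0.0564 0.198 ]
keyway side 0.96 [313.5 213.7] [0.5167 0.0493 0.198 ]
  tri [0.5167 0.0566 0.1914] 0.0014804277052897475
grease_tin top 0.56 [232.4 185.8] [0.64   0
[... 497 characters left out ...]
.4059 0.2949 0.    ]
screw_tray side 0.85 [267.6 211.2] [0.4125 0.2997 0.    ]
  tri [0.4092 0.2945 0.0039] 0.0068825938239610775
blower top 0.66 [319.3 265.6] [0.5094 0.0485 0.    ]
{'clock': 1.2, 'joint_positions': array([ 0.9432,  0.2586,  1.535 ,  0.    ,  1.348 , -0.2028]), 'joint_velocities': array([ 0.0014,  0.0001,  0.0001, -0.002 , -0.0012,  0.0007]), 'joint_efforts': array([ -0.0025, -44.5926, -29.0887,  -0.0002,   0.0012,   0.    ]), 'ee_pos': array([0.2266, 0.5011, 0.2313]), 'tcp_rot': array([-0.    ,  0.2108,  0.9775, -0.    ]), 'contact_force': array([0.9202, 0.3043, 0.2026]), 'wrist_torque': array([-0.0341,  0.0262, -0.0278]), 'finger_force': 0.0, 'width': 0.08567378497074023}
```

```bash
python3 - <<'E'
import cv2,numpy as np
a=cv2.imread('pics/top0.png');b=cv2.imread('pics/side0.png')
x=cv2.resize(a[190:310,256:376],(600,600),interpolation=cv2.INTER_CUBIC)
cv2.imwrite('pics/c1.png',x)
cv2.imwrite('pics/ts.png',cv2.resize(np.hstack([a,b]),(800,300),interpolation=cv2.INTER_AREA))
E
```

```text
(no output)
```

View pics/c1.png

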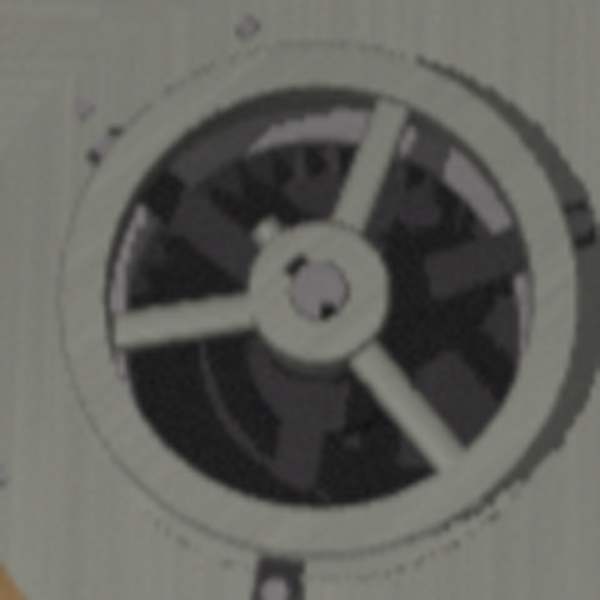

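View pics/ts.png

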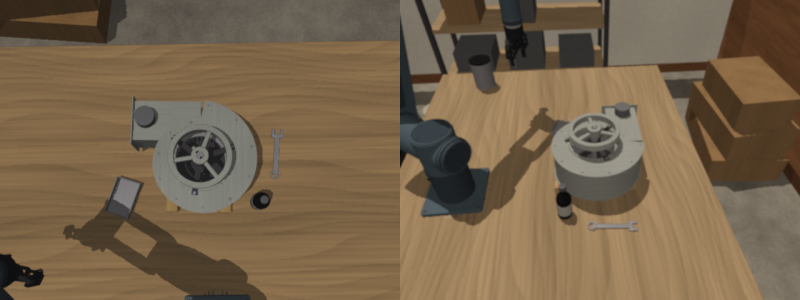

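The crop shows the hub centre at about full-frame (319.8, 248.2), the keyway and boss toward the upper left (about +40°), and the opposite spoke toward the lower right. The dark keyseat is just below the shaft's centre, at about (321, 252). Next I'll work out the centre and angles more precisely.

```bash
cat >> h.py <<'E'
from scipy.optimize import minimize
from scipy.ndimage import map_coordinates, gaussian_filter
def polar(s,c,z,r,n=720):
    th=np.arange(n)*2*np.pi/n
    g=cv2.cvtColor(s['pixels'],cv2.COLOR_RGB2GRAY).astype(float)
    out=[]
    for rr in r:
        X=np.array([[c[0]+rr*np.cos(t),c[1]+rr*np.sin(t),z] for t in th])
        p=np.array([proj(s,x) for x in X]); out.append(map_coordinates(g,[p[:,1],p[:,0]],order=1))
    return np.array(out)
def fitc(s,c0,dz=0):   # inner rim edge (bright outside / dark inside) top plane
    f=lambda c:-(polar(s,c,.224-dz,[.0775],180).mean()-polar(s,c,.224-dz,[.0705],180).mean())-(polar(s,c,.230-dz,[.0215],180).mean()-polar(s,c,.230-dz,[.0265],180).mean())
    m=minimize(f,c0,method='Nelder-Mead',options=dict(initial_simplex=np.array(c0)+np.array([[0,0],[.004,0],[0,.004]]))); return m.x,m.fun
def keyway(s,c,dz=0):  # spoke template -> keyway angle deg
    a=polar(s,c,.218-dz,[.036,.042,.049,.056,.062],720).mean(0)
    b=gaussian_filter(a,12,mode='wrap'); t=(b+np.roll(b,240)+np.roll(b,480))[:240]
    k=t.argmax()*.5   # spokes at k, k+120, k+240 ; keyway = spoke+180 = k+60 (mod 120)
    return (k+60)%120
E
python3 - <<'E'
from h import *
np.set_printoptions(precision=4,suppress=True,linewidth=150)
for c in('top','side'):
    s=imaging.snapshot(c)
    x,f=fitc(s,(.508,.0443)); print(c,x,f,'spoke kw',keyway(s,x))
    a=polar(s,x,.234,[.006,.0075,.009],72).mean(0); 
    p=polar(s,x,.230,[.0105,.0115,.0125],72).mean(0)
    print('shaft end', (a).round(0).astype(int)); print('hub face',p.round(0).astype(int))
E
```

```text
top [0.5081 0.0455] -122.08213084499965 spoke kw 38.5
shaft end [111 111 110 107 105 103 103 104 102 100  99 100 103 105 107 108 109 110 111 112 111 109 109 109 110 110 110 110 110 110 110 111 111 110 108 106  96
  80  65  58  52  52  56  65  76  87  95 101 104 105 106 106 107 107 107 108 108 108 107 107 109 110 109 109 109 108 108 108 109 110 111 111]
hub face [121 119 114 101  85  68  62  57  55  53  56  69  90 109 118 121 121 120 118 119 121 121 121 121 120 121 121 119 120 121 122 121 120 118 117 119 118
 113 111 109 111 113 113 111 112 113 115 116 117 116 114 110 110 112 112 111 112 113 116 118 117 115 115 116 114 115 112 111 115 118 120 120]
side [0.5093 0.0473] -68.27378626504367 spoke kw 37.5
shaft end [127 127 127 127 129 130 132 133 135 136 137 138 139 139 139 140 140 140 140 140 140 140 140 140 140 140 139 139 138 138 137 136 134 132 130 127 125
 122 119 116 113 111 109 108 108 108 109 110 112 114 115 116 117 118 119 120 121 121 121 121 120 121 121 122 123 123 123 124 125 126 127 127]
hub face [134 133 131 129 127 125 123 123 125 128 131 134 136 137 138 138 139 139 139 139 139 139 139 139 139 139 139 139 138 138 138 138 139 139 138 139 139
 139 138 138 138 138 137 136 136 136 135 134 132 132 131 131 131 131 133 134 134 135 135 134 133 134 134 133 133 134 135 135 135 135 135 135]
```

```bash
python3 -m handwheel '{"translation":[[0,0,-7],[0,0,-7],[-5,-4,-7],[-10,-8,-7],[-14,-11,-7],[-18,-14,-7],[-22,-17,-7],[-26,-20,-7]],"roll":[-8,-16,-24.3,-24.3,-24.3,-24.3,-24.3,-24.3]}' -1
python3 -m handwheel '{"translation":[[0,0,0],[0,0,0]],"roll":[0,0]}'
```

```text
clock: 2.1
ee_pos: [0.3669, 0.2368, 0.3016]
tcp_rot: [0.001, 0.0, 1.0, 0.0]
contact_force: [1.0, 0.2, 0.4]
width: 0.0
finger_force: 0.0
clock: 2.3
ee_pos: [0.3671, 0.2375, 0.3014]
tcp_rot: [0.0, 0.002, 1.0, 0.0]
contact_force: [-0.7, 0.8, 0.0]
width: 0.0002
finger_force: 0.0
```

```bash
python3 -m handwheel '{"translation":[[-2.5,-4.3,0],[-5,-8.6,0],[-7.5,-13,0],[-9.5,-17.2,0],[-9.5,-17.2,2],[-9.5,-17.2,4],[-9.5,-17.2,4],[-9.5,-17.2,4]],"roll":[0,0,0,0,0,0,0,0]}'
python3 - <<'E'
from h import *
o=[]
for c,w in(('top',(256,190)),('side',(250,140))):
    s=imaging.snapshot(c); o.append(cv2.resize(s['pixels'][w[1]:w[1]+120,w[0]:w[0]+120,::-1],(400,400),interpolation=cv2.INTER_CUBIC))
cv2.imwrite('pics/b1.png',np.hstack(o))
E
```

```text
clock: 3.1
ee_pos: [0.4611, 0.0679, 0.2615]
tcp_rot: [-0.0, -0.001, 1.0, 0.0]
contact_force: [0.1, -0.3, 0.0]
width: -0.0001
finger_force: 0.0
```

View pics/b1.png

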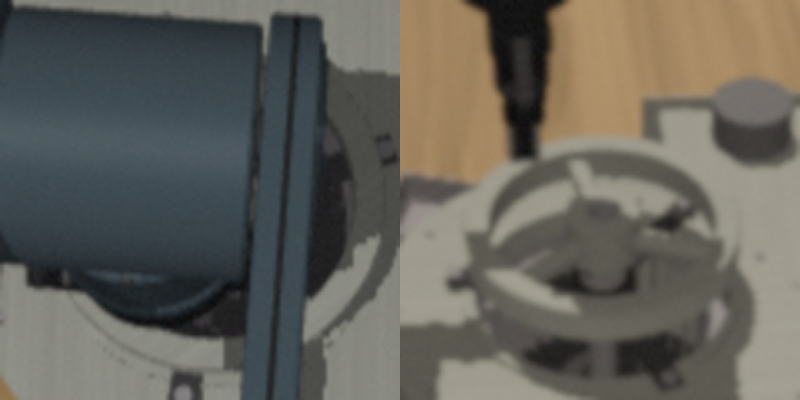

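The side view shows the shut fingertip at crop (522, 155), over the open gap on the robot's side. The arm hides the sheave from the top camera. Descending into the gap.

```bash
python3 -m handwheel '{"translation":[[0,-0.2,1.5],[0,-0.2,3],[0,-0.2,4],[0,-0.2,5],[0,-0.2,5.7],[0,-0.2,5.7]],"roll":[0,0,0,0,0,0]}'
```

```text
clock: 3.8
ee_pos: [0.4609, 0.0646, 0.2036]
tcp_rot: [-0.001, 0.0, 1.0, 0.0]
contact_force: [0.7, -0.3, -0.6]
width: -0.0
finger_force: 0.0
```

```bash
python3 - <<'E'
import numpy as np
c=np.array([.5085,.046]);
for a in range(155,366,10):
    p=c+.05*np.array([np.cos(np.radians(a)),np.sin(np.radians(a))]); print(a,p.round(4))
E
```

```text
155 [0.4632 0.0671]
165 [0.4602 0.0589]
175 [0.4587 0.0504]
185 [0.4587 0.0416]
195 [0.4602 0.0331]
205 [0.4632 0.0249]
215 [0.4675 0.0173]
225 [0.4731 0.0106]
235 [0.4798 0.005 ]
245 [0.4874 0.0007]
255 [ 0.4956 -0.0023]
265 [ 0.5041 -0.0038]
275 [ 0.5129 -0.0038]
285 [ 0.5214 -0.0023]
295 [0.5296 0.0007]
305 [0.5372 0.005 ]
315 [0.5439 0.0106]
325 [0.5495 0.0173]
335 [0.5538 0.0249]
345 [0.5568 0.0331]
355 [0.5583 0.0416]
365 [0.5583 0.0504]
```

```bash
python3 -m handwheel '{"translation":[[0.08,-0.56,0],[0.17,-0.98,0],[0.23,-1.41,0],[0.25,-1.85,0],[0.23,-2.29,0],[0.17,-2.72,0],[0.08,-3.14,0],[-0.05,-3.56,0]],"roll":[0,0,0,0,0,0,0,0]}'
```

```text
clock: 4.6
ee_pos: [0.4618, 0.0289, 0.2043]
tcp_rot: [-0.0, 0.0, 1.0, 0.0]
contact_force: [-0.2, 2.4, -0.1]
width: -0.0001
finger_force: 0.8
```

```bash
python3 -m handwheel '{"translation":[[-0.17,-0.4,0],[-0.37,-0.79,0],[-0.6,-1.16,0],[-0.87,-1.5,0],[-1.16,-1.83,0],[-1.49,-2.12,0],[-1.83,-2.39,0],[-2.2,-2.62,0]],"roll":[0,0,0,0,0,0,0,0]}'
python3 -m handwheel '{"translation":[[-0.39,-0.2,0],[-0.79,-0.37,0],[-1.21,-0.5,0],[-1.63,-0.59,0],[-2.06,-0.65,0],[-2.5,-0.67,0],[-2.94,-0.65,0],[-3.37,-0.59,0]],"roll":[0,0,0,0,0,0,0,0]}'
```

```text
clock: 5.4
ee_pos: [0.4839, 0.0024, 0.2042]
tcp_rot: [-0.0, 0.0, 1.0, -0.0]
contact_force: [-0.9, 1.4, 0.0]
width: 0.0001
finger_force: 0.8
clock: 6.2
ee_pos: [0.5178, -0.0034, 0.2043]
tcp_rot: [-0.0, 0.0, 1.0, -0.0]
contact_force: [-2.0, -0.5, 0.7]
width: -0.0002
finger_force: 1.0
```

```bash
python3 -m handwheel '{"translation":[[-0.42,0.09,0],[-0.84,0.22,0],[-1.24,0.39,0],[-1.63,0.59,0],[-2.0,0.82,0],[-2.34,1.09,0],[-2.67,1.38,0],[-2.96,1.71,0]],"roll":[0,0,0,0,0,0,0,0]}'
python3 - <<'E'
from h import *
o=[]
for c,w in(('top',(256,190)),('side',(250,140))):
    s=imaging.snapshot(c); o.append(cv2.resize(s['pixels'][w[1]:w[1]+120,w[0]:w[0]+120,::-1],(400,400),interpolation=cv2.INTER_CUBIC))
    for n in('keyway','key_top','hub_top','spoke_mid'):
        for r in imaging.pinpoint(c,n)[:1]:print(c,n,r['score'],atz(s,r['position'],dict(hub_top=.23,spoke_mid=.218).get(n,.198)))
cv2.imwrite('pics/b2.png',np.hstack(o))
E
```

```text
clock: 7.0
ee_pos: [0.5475, 0.014, 0.2044]
tcp_rot: [0.0, 0.0, 1.0, -0.0]
contact_force: [-1.2, -1.8, 0.2]
width: -0.0001
finger_force: 0.8
top keyway 0.56 [0.49146258 0.04848473 0.198     ]
top key_top 0.84 [0.50006987 0.04166079 0.198     ]
top hub_top 0.98 [0.50852424 0.04737516 0.23      ]
side keyway 0.64 [0.4914169  0.04527273 0.198     ]
side key_top 0.74 [0.49729332 0.0393714  0.198     ]
side hub_top 0.78 [0.5081449  0.03424331 0.23      ]
side spoke_mid 0.84 [0.55937128 0.02758761 0.218     ]
```

View pics/b2.png

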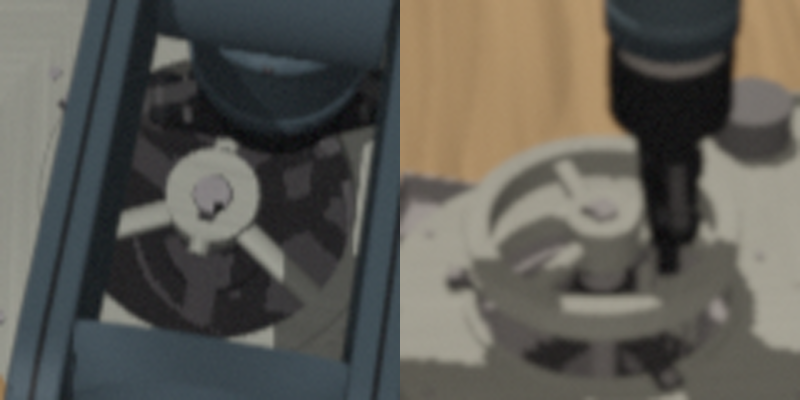

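The top view shows the boss at crop (198, 245), with the keyway at about 165°. The keyseat notch at (212, 212) lies just next to it. Measuring both with numbers.

```bash
python3 - <<'E'
from h import *
np.set_printoptions(linewidth=160)
I=[imaging.snapshot('top') for _ in range(4)]
s=dict(I[0]); s['pixels']=np.mean([i['pixels'] for i in I],0).astype(np.uint8)
c=(.5081,.0455)
print('range deg 100..270 step5')
for z,rr in((.234,[.005,.0065,.008]),(.234,[.0085]),(.230,[.0105,.0115,.0125])):
    print(z,polar(s,c,z,rr,72).mean(0)[20:55].astype(int))
print('boss z.229', polar(s,c,.229,[.027,.029],72).mean(0)[20:55].astype(int))
print('spokes', polar(s,c,.218,[.036,.042],72).mean(0).astype(int))
E
```

```text
range deg 100..270 step5
0.234 [128 127 127 127 127 127 127 127 127 126 126 126 127 126 125 123 112  97  82  74  70  71  76  82  91 103 112 120 122 124 125 126 127 127 127]
0.234 [124 122 121 122 123 122 122 122 120 118 117 118 118 117 115 113 100  77  58  50  36  44  54  64  79  96 110 112 112 112 114 116 118 119 119]
0.23 [138 138 137 136 137 138 136 130 120 103  82  72  66  67  68  69  72  76  96 116 125 130 131 129 130 132 135 135 135 133 129 127 127 129 130]
boss z.229 [102 135 144 146 129  80  45  41  50  55  55  76 123 141 126  98  61  53  53  50  48  47  86 135 147 140 123  87  41  37  34  35  36  36  35]
spokes [ 20  22  24  32  29  27  32  34  34  38  56  58  58  57  45  34  33  34  34  45 118 144 146 111  47  34  34  35  40  45  45  47  56  59  59  58  58  57  58
  41  35  35  34  68 142 149 136  79  35  33  34  34  33  34  43  46  46  45  40  32  32  31  27  19  18  20  22  21  22  22  19  19]
```

```bash
python3 -m handwheel '{"translation":[[-0.27,0.34,0],[-0.5,0.71,0],[-0.7,1.1,0],[-0.87,1.5,0],[-1.0,1.92,0],[-1.09,2.34,0],[-1.13,2.6,0],[-1.14,2.69,0]],"roll":[0,0,0,0,0,0,0,0]}'
cat > m.py <<'E'
from h import *
np.set_printoptions(linewidth=160)
I=[imaging.snapshot('top') for _ in range(4)]
s=dict(I[0]); s['pixels']=np.mean([i['pixels'] for i in I],0).astype(np.uint8)
c=(.5081,.0455)
for z,rr in((.234,[.005,.0065,.008]),(.230,[.0105,.0115,.0125])):
    print(z,polar(s,c,z,rr,72).mean(0)[20:60].astype(int))
print('boss z.229', polar(s,c,.229,[.027,.029],72).mean(0)[20:60].astype(int))
print('spokes', polar(s,c,.218,[.036,.042],72).mean(0).astype(int))
cv2.imwrite('pics/m%d.png'%(100*robot.get_obs()['clock']),cv2.resize(s['pixels'][210:290,280:360,::-1],(600,600),interpolation=cv2.INTER_CUBIC))
E
python3 m.py; ls pics
```

```text
clock: 8.5
ee_pos: [0.5587, 0.0411, 0.2044]
tcp_rot: [0.0, 0.0, 1.0, 0.0]
contact_force: [-0.8, -2.0, -0.3]
width: 0.0001
finger_force: 0.9
0.234 [129 129 128 129 129 129 129 129 129 128 128 129 129 128 127 125 113  97  82  73  69  70  75  83  93 104 114 122 124 126 127 128 129 129 129 129 128 128 128
 128]
0.23 [140 140 139 138 139 140 139 137 136 137 138 138 137 134 130 118  97  67  52  42  42  44  50  71  97 120 132 134 135 132 128 123 122 126 128 129 129 130 134
 137]
boss z.229 [ 35  35  36  35  41  53  83 130 140 140 133  94  55  56  55  60  62  64 106 141 141 110  69  43  39  39  37  38  52  73  82  82  80  71  47  36  35  35  36
  35]
spokes [ 26  28  48  82 126 144  78  35  34  38  57  59  58  57  46  36  34  34  34  35  40  38  37  36  36  35  63 136 146 139  80  51  53  52  59  59  58  48  46
  34  35  34  34  34  33  35  36  36  34  37  62  82  82  74  46  35  35  34  33  33  33  33  33  34  36  42  45  44  36  32  30  27]
b1.png
b2.png
c1.png
m869.png
side0.png
top0.png
ts.png
```

```bash
python3 -m handwheel '{"translation":[[-0.01,0.11,0],[-0.02,0.22,0],[-0.02,0.22,0],[-0.02,-0.1,0],[-0.02,-0.3,0],[-0.02,-0.3,-2],[-0.02,-0.3,-3.6],[-0.02,-0.3,-3.6]],"roll":[0,0,0,0,0,0,0,0]}'
python3 m.py; ls pics
```

```text
clock: 9.5
ee_pos: [0.5602, 0.0375, 0.2427]
tcp_rot: [0.002, 0.0, 1.0, -0.0]
contact_force: [0.1, -0.2, -0.6]
width: 0.0003
finger_force: 0.0
0.234 [131 130 130 130 130 130 130 130 130 130 130 130 130 130 128 126 115  98  83  73  69  70  76  83  94 106 115 123 125 127 128 129 130 130 130 130 129 129 129
 129]
0.23 [142 141 140 140 140 142 141 138 138 139 139 139 139 136 132 121  99  68  52  41  42  45  50  66  87 107 123 132 137 135 132 129 128 131 132 131 131 132 136
 138]
boss z.229 [ 34  34  36  36  41  52  67 115 140 141 140 117  63  55  55  57  62  61  85 131 148 130  93  50  41  39  39  39  48  77  83  84  82  77  55  37  36  36  36
  36]
spokes [ 54  55  60 111 144 150 124  43  34  39  57  60  59  57  46  35  34  34  35  35  40  38  37  37  36  35  41 111 146 146 117  56  52  46  58  60  59  44  40
  35  34  35  34  34  34  35  36  36  35  35  49  79  84  80  60  36  35  35  34  34  34  35  34  34  35  38  45  49  56  57  57  56]
b1.png
b2.png
c1.png
m869.png
m969.png
side0.png
top0.png
ts.png
```

The keyway is at about 201.5° and the key at about 202°, so they line up. Moving over the spoke's middle and pressing slowly.

```bash
python3 -m handwheel '{"translation":[[0.2,1.3,0],[0.43,2.62,0],[0.43,2.62,0],[0.43,2.62,1],[0.43,2.62,1.8],[0.43,2.62,2.1],[0.43,2.62,2.2],[0.43,2.62,2.3]],"roll":[0,0,0,0,0,0,0,0]}'
python3 -m handwheel '{"translation":[[0,0,0.05],[0,0,0.1],[0,0,0.1]],"roll":[0,0,0]}'
```

```text
clock: 10.5
ee_pos: [0.5538, 0.0637, 0.2177]
tcp_rot: [-0.001, 0.0, 1.0, -0.0]
contact_force: [-5.0, 0.9, 9.1]
width: -0.0
finger_force: 4.5
clock: 10.8
ee_pos: [0.5538, 0.0636, 0.2173]
tcp_rot: [-0.0, 0.001, 1.0, -0.0]
contact_force: [-4.6, -0.3, 8.3]
width: 0.0
finger_force: 4.1
```

```bash
python3 -m handwheel '{"translation":[[0,0,0.05],[0,0,0.1],[0,0,0.15],[0,0,0.2],[0,0,0.2]],"roll":[0,0,0,0,0]}'
```

```text
clock: 11.3
ee_pos: [0.5539, 0.0636, 0.2154]
tcp_rot: [-0.0, 0.001, 1.0, -0.0]
contact_force: [-4.4, -0.1, 8.5]
width: 0.0002
finger_force: 4.2
```

It's sliding down the key at a steady 8.5 N.

```bash
python3 -m handwheel '{"translation":[[0,0,0.15],[0,0,0.3],[0,0,0.45],[0,0,0.6],[0,0,0.75],[0,0,0.9],[0,0,1.0],[0,0,1.0]],"roll":[0,0,0,0,0,0,0,0]}'
python3 -m handwheel '{"translation":[[0,0,0.1],[0,0,0.2],[0,0,0.25],[0,0,0.3],[0,0,0.3]],"roll":[0,0,0,0,0]}'
```

```text
clock: 12.1
ee_pos: [0.5539, 0.0635, 0.2052]
tcp_rot: [-0.0, 0.001, 1.0, -0.0]
contact_force: [-4.9, 0.3, 7.9]
width: 0.0003
finger_force: 3.9
clock: 12.6
ee_pos: [0.5538, 0.0636, 0.2023]
tcp_rot: [-0.0, 0.001, 1.0, -0.0]
contact_force: [-4.4, -0.0, 8.1]
width: -0.0
finger_force: 4.2
```

```bash
python3 -m handwheel '{"translation":[[0,0,0.05],[0,0,0.1],[0,0,0.15],[0,0,0.15]],"roll":[0,0,0,0]}'
```

```text
clock: 13.0
ee_pos: [0.554, 0.0634, 0.2022]
tcp_rot: [0.0, 0.001, 1.0, -0.0]
contact_force: [-8.3, -0.1, 15.4]
width: -0.0001
finger_force: 8.0
```

The force has risen against a hard stop after about 16 mm of travel, so the pulley is home. Retreating up and back, then checking.

```bash
python3 -m handwheel '{"translation":[[0,0,-1],[0,0,-4],[0,0,-8],[0,0,-12],[4,4,-13],[8,8,-13],[12,12,-13],[15,16,-13]],"roll":[0,0,0,0,0,0,0,0]}'
python3 -m handwheel '{"translation":[[0,4,0],[0,8,0],[0,12,0],[0,14,0],[0,14,0],[0,14,0]],"roll":[0,0,0,0,0,0]}'
python3 - <<'E'
from h import *
o=[]
for c,w in(('top',(256,190)),('side',(250,140))):
    s=imaging.snapshot(c); o.append(cv2.resize(s['pixels'][w[1]:w[1]+120,w[0]:w[0]+120,::-1],(400,400),interpolation=cv2.INTER_CUBIC))
    for n,z in dict(grease_tin=.16,oil_bottle=0,wrench=0,screw_tray=0).items():
        for r in imaging.pinpoint(c,n)[:1]:print(c,n,r['score'],atz(s,r['position'],z))
cv2.imwrite('pics/fin.png',np.hstack(o))
E
```

```text
clock: 13.8
ee_pos: [0.4161, 0.2089, 0.3302]
tcp_rot: [0.001, 0.001, 1.0, 0.0]
contact_force: [0.2, 0.6, -0.1]
width: -0.0003
finger_force: 0.0
clock: 14.4
ee_pos: [0.4175, 0.3482, 0.3294]
tcp_rot: [-0.0, -0.0, 1.0, -0.0]
contact_force: [0.9, -0.2, 0.6]
width: 0.0002
finger_force: 0.0
top grease_tin 0.69 [0.63456744 0.20641542 0.16      ]
top oil_bottle 0.8 [ 0.3881544  -0.14027213  0.        ]
top wrench 0.78 [ 0.54332606 -0.20948366  0.        ]
top screw_tray 0.59 [0.41602978 0.29965347 0.        ]
side grease_tin 0.95 [0.62756509 0.19528246 0.16      ]
side oil_bottle 0.88 [ 0.40189131 -0.13654085  0.        ]
side wrench 0.6 [ 0.54329735 -0.21053597  0.        ]
side screw_tray 0.89 [ 4.03469138e-01  3.04390370e-01 -1.11022302e-16]
```

View pics/fin.png

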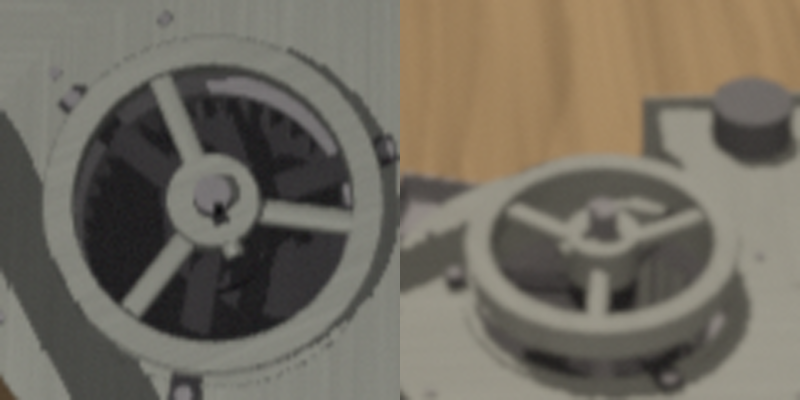

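The side view shows the pulley low, with the shaft standing well proud of the hub at crop (600, 205). In the top view the boss at (233, 248) and the keyway at (220, 212) line up with the key, and the bystanders haven't moved.

```bash
python3 -c "
from station import order
print(order.hand_in())"
```

```text
the job is handed in; nothing more can be done
None
```

I turned the pulley to line up with the key and pressed it about 16 mm down until it stopped hard against the collar, at about 15 N; the arm is clear, nothing else was moved, and the job is handed in, though no verdict came back.

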